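# Sort grinding balls from sealing discs on the inclined-plane sorter

## Task

The washed grinding balls and the mill's flat white sealing discs lie mixed on the level blue sorting board. Turn the black knob on the stand's sloping front panel clockwise by four clicks, so that the board tilts, the balls roll off into the steel tub and the discs stay on the board. Then take both discs off the tilted board and put them in the yellow tray, leaving the knob on its fourth click and the bottle, beaker and wire basket where they stand.

Things in the scene. Friction and masses are not known exactly. Their poses are not given: they have to be found in the camera images.
- stand: Sorting stand, fixed. Origin on the bench under the board's middle; z up, x from the knob panel towards the board, y towards the board's closed end. A cream housing, 140 mm wide (y) and 92 mm deep (x), centred 160 mm to -x of the origin, carries the sloping knob panel, 62 mm high at its front edge and 108 mm at its rear edge.
- knob_mid (a point): On the axis of the black fluted knob, half-way up it, 20 mm above the panel; does not turn with the knob. z is the knob's axis, up out of the panel, 27 degrees from vertical, leaning to the stand's -x; y is level, as the stand's y. Knob 38 mm in diameter, its top 36 mm above the panel.
- panel_mid (a point): Panel face under the knob, axes as knob_mid. Clockwise, looking down on the panel, the spindle turns through six clicks of 36 degrees, each tilting the board 5 degrees. A sprung detent resists with 0.1 to 0.3 N m, eases off to half-way, then pulls on to the next stop; let go between stops, it snaps to the nearer. The worn knob first turns freely by 0 to 30 degrees, unknown, before it bites.
- board_mid (a point): Middle of the blue board's top face; z is its normal, x and y as the stand's. Level at the start, 128 mm above the bench. It pivots about the stand's x axis 8 mm under this point; turning the knob clockwise lowers its -y end. Face -100 to 100 mm along x, -115 to 113 mm along y; rims 12 mm high on both x sides and the +y end.
- board_lip (a point): Middle of the board's open -y edge, where the balls roll off: the last 26 mm are turned up by 6 degrees. Balls go over it at three clicks at the latest; discs start to slide at 25 to 35 degrees. The gearing holds the board at the click that the knob is left on, against a push of 10 N.
- tub: Open steel tub under the low end of the board, fixed, 225 mm (x) by 155 mm (y) by 52 mm high, walls 3 mm, floor 3 mm; origin under its centre. Along the stand's -y side.
- tray: Open yellow plastic tray, fixed, 110 mm (x) by 140 mm (y) by 32 mm high, walls and floor 4 mm; origin under its centre.
- ball0_center (a point): Centre of a steel grinding ball, 22 mm in diameter, 30 to 60 g, on the board at the start.
- ball1_center (a point): Centre of a steel grinding ball, 22 mm in diameter, 30 to 60 g, on the board at the start.
- ball2_center (a point): Centre of a steel grinding ball, 22 mm in diameter, 30 to 60 g, on the board at the start.
- ball3_center (a point): Centre of a steel grinding ball, 22 mm in diameter, 30 to 60 g, on the board at the start.
- disc0_center (a point): Centre (half-way up) of a white disc, 28 mm in diameter, 10 mm thick, 10 to 20 g, lying flat on the board; z is its axis. At the start every ball and disc lies in its own lane along y, lanes 29 mm apart along x, so there is clear board on the disc's +y and -y sides.
- disc1_center (a point): Centre (half-way up) of a white disc, 28 mm in diameter, 10 mm thick, 10 to 20 g, lying flat on the board; z is its axis. At the start every ball and disc lies in its own lane along y, lanes 29 mm apart along x, so there is clear board on the disc's +y and -y sides.
- reagent: Bystander: white bottle with blue cap, 62 mm across, 150 mm high, standing; origin under its centre.
- beaker: Bystander: glass beaker, 72 mm across, 90 mm high; origin under its centre.
- basket: Bystander: round wire basket of capped test tubes, 116 mm across, 148 mm high; origin under its centre.

How it is judged:
By the outcome, as a careful person would: the job done as asked, in the order asked, and still so for the second after the job is handed in, with the robot touching nothing.
It also fails if it takes over 72 s, if anything falls off the work surface, if the arm or the gripper's body presses on something with over 40 N, if the wrist force passes 120 N, or if a joint passes its speed limit or range.

## Robot

A 7-joint arm with a two-finger parallel gripper is mounted at the origin on the work surface. World frame = base frame: x ahead of the robot, y to its left, z up, the work surface at z = 0. Lengths are in m, angles in rad, forces in N, time in s.
With the tool pointing down it reaches from about 0.4 to 0.85 m from the base axis. Payload 10.4 kg.
Tool frame: the origin (TCP) lies at the very end of the fingers, on their centre line; the grasp point (between the pads) lies 19 mm behind it; z points along the fingers, y is the direction in which the jaws open and shut (so a half turn about z gives the same grasp; the last joint's range is limited). The gripper opens to 87 mm and grips with 3 to 60 N. Pads are 19 mm wide; open, the fingers measure 117 mm over their backs; the gripper's body (75 mm by 190 mm) begins 51 mm behind the grasp point.
Start: joints at [-1.216, 0.332, -0.065, 1.46, 0.022, 1.35, -0.088], TCP at [0.231, 0.581, 0.223] pointing down, gripper open.
Joint ranges: [-2.6, 2.6], [-0.5, 2.12], [-1.47, 1.34], [0.16, 2.42], [-1.27, 4.41], [0.06, 2.06], [-2.6, 2.6]. Speed limits (rad/s): [2.22, 2.22, 2.79, 2.79, 3.14, 3.14, 3.14].

## Interface

Orientations are given as a unit quaternion [x, y, z, w].
In Python, from bench import read_state, camera, close_job, recognise, masks_of gives the robot as it stands.
- The arm moves only by the tool play_rows, never from a script. Its argument "moves" is a list of rows, each a list of 3 entries, a list of its own where there are three numbers: the shift along the tool's x, y, z in cm, then the turn, a rotation vector about the tool's x, y, z in rad, then the finger opening in cm, from 0 to 8.7. In form: [[[dx, dy, dz], [ax, ay, az], jaw], ...]. A call has 1 to 8 rows; each row is the pose to reach, as a shift and turn from the pose commanded when the call began, along the tool's axes at that moment; what a row does not reach only later rows make up. A row lasts 1/8 s, in which the tool goes at most 62.5 mm and 10.7 degrees, less where a joint would pass 70% of its speed; a pose out of reach is approached as far as the arm can. A call with a gripper value outside its range is refused whole. The fingers move at their own pace and stop on an object; "grip_force" is the grip in N (left out, the last holds). Time passes only in rows, so rows that repeat a pose let the fingers close. It gives the time, the measured TCP pose, the force and the opening at its end, in the units of the state.
- read_state(): the state, without advancing time (a new reading comes with each control period).
- camera(name): name is "scene" or "top"; returns a dict with "frame" (400x640x3 uint8, red, green, blue), "intrinsics" (3x3 intrinsics, pixels), "camera_from_world" (4x4, takes a point from world to camera coordinates). Camera axes: x right, y down, z forward; pixel columns grow to the right and rows downward; lengths in m; the calibration is good to about 2 mm. A picture is of the moment at which its call begins. There is no depth.
- close_job(): hands the job in, once; it reports no verdict.
Trained networks look in a picture, given as the dict that the camera call returned (one of the last four; its "shot" number tells which), for a name from the list of things; names that differ only in an ending like _2 or _b are one class to them, and where a whole thing is asked for, a point or a joint stands for the part that bears it (a point fixed in the world has none). Each returns a list of dicts, best first, with "conf" (0 to 1); they miss things now and then, are a little off and sometimes report something else, mostly with a low value. They report only what shows in the picture. A call takes as long as a camera call.
- recognise(picture, query): "at" ([column, row] in pixels, amid what is visible of it).
- masks_of(picture, query): "region" (400x640 bool, what is visible of it) and "at" ([column, row] in pixels, amid what is visible of it).
The state is a dict: "time": time; "joint_positions": joint angles; "joint_vel": joint speeds; "joint_torque": joint torques, N m; "ee_pos": TCP position; "eef_rot": TCP orientation; "ft_force": force on the tool from outside, world axes, zero at the start; "torque": the same for the moment, N m; "width": finger opening in m.
Only numpy, scipy, OpenCV 4.12 (cv2) and the standard library are available. Lean on these libraries where they do the work, as an engineer would, in place of code of your own. Each camera call takes 0.05 s, during which the arm holds its last target.

## Working session

There is one attempt and no reset: what is moved stays moved. The work goes in short steps, Python scripts to look and compute and a tool call to move; the robot and the scene stay as the last step left them, time stands still between calls to the robot, and variables do not carry over. Pictures are saved under pics/ and viewed, and the job is handed in when it is done.

Besides the shell and the picture viewer there is one more tool, called after ">>>" as a command line: name --argument value ..., lists and objects as JSON in quotes. play_rows: Moves the arm, as the interface text tells. Its arguments: {"type":"object","properties":{"moves":{"type":"array","items":{"type":"array"}},"grip_force":{"type":"number"}},"required":["moves"]}

```bash
mkdir -p pics; ls
python3 - <<'E'
from bench import *
import cv2
s=read_state()
for k,v in s.items(): print(k,v)
for n in("scene","top"):
    c=camera(n); cv2.imwrite(f"pics/{n}0.png",c["frame"][:,:,::-1]); print(n,c["intrinsics"],c["camera_from_world"],c["shot"])
    for q in ["knob_mid","board_mid","board_lip","stand","tub","tray","ball0_center","disc0_center","reagent","beaker","basket"]:
        print(q,[(d["at"],round(d["conf"],2)) for d in recognise(c,q)])
print(read_state()["time"])
E
```

```text
pics
time 0.0
joint_positions [-1.21562266  0.3328427  -0.0646712   1.46092959  0.0216154   1.3498788
 -0.08847062]
joint_vel [-1.68015492e-04 -6.06554975e-04  1.25240687e-03 -7.93492472e-04
  7.36950654e-05  1.24881124e-04 -1.57512674e-03]
joint_torque [-1.11125823e-04 -6.23265767e+01  2.47087033e-02 -3.89893591e+01
 -6.12807018e-02  4.00554284e-02  1.67671706e-04]
ee_pos [0.23042045 0.5805727  0.22177768]
eef_rot [ 1.87752693e-01  9.82216097e-01 -6.76073603e-04 -8.48959128e-05]
ft_force [-0.8241347  -0.53827685  1.08879933]
torque [-0.04035734  0.02093901  0.01203973]
width 0.08697359739901935
scene [[405.81787905   0.         314.25250777]
 [  0.         405.81787905 196.68384421]
 [  0.           0.           1.        ]] [[ 0.61737141  0.7864743   0.01762724 -0.30742103]
 [ 0.64826963 -0.49593354 -0.57775117 -0.28675186]
 [-0.44564451  0.36811426 -0.81602259  1.29898269]
 [ 0.          0.          0.          1.        ]] 1
knob_mid [([293.0, 184.1], 0.91)]
board_mid [([337.1, 225.2], 0.91), ([150.6, 247.8], 0.32)]
board_lip [([334.6, 222.2], 0.7)]
stand [([335.1, 225.4], 0.75)]
[... 453 characters left out ...]
  0.           1.        ]] [[-0.02950501 -0.99936153  0.02014914 -0.00539076]
 [-0.99600632  0.02769462 -0.08487886  0.51718947]
 [ 0.08426664 -0.02257302 -0.99618753  1.41377898]
 [ 0.          0.          0.          1.        ]] 2
knob_mid [([326.4, 218.7], 0.71)]
board_mid [([327.1, 159.2], 0.76)]
board_lip [([330.3, 160.5], 0.76)]
stand [([329.1, 172.6], 0.88), ([325.4, 217.3], 0.33)]
tub [([384.8, 166.7], 0.91), ([210.9, 195.8], 0.42)]
tray [([211.7, 194.8], 0.72), ([328.1, 160.8], 0.33)]
ball0_center [([306.2, 144.9], 0.41)]
disc0_center [([233.1, 271.9], 0.53), ([308.9, 186.2], 0.4)]
reagent [([443.7, 241.4], 0.61)]
beaker [([230.8, 271.3], 0.68)]
basket [([206.3, 143.7], 0.75)]
1.2
```

View pics/scene0.png

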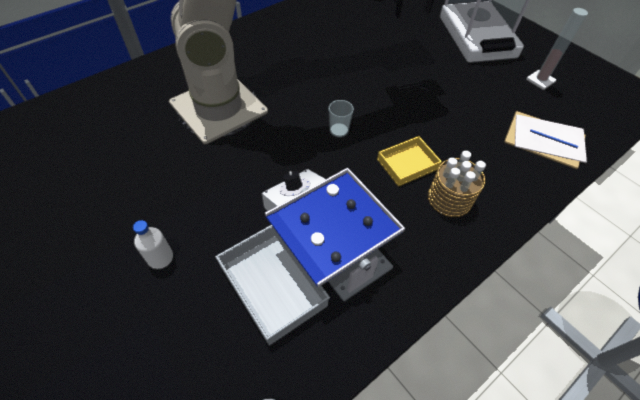

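View pics/top0.png

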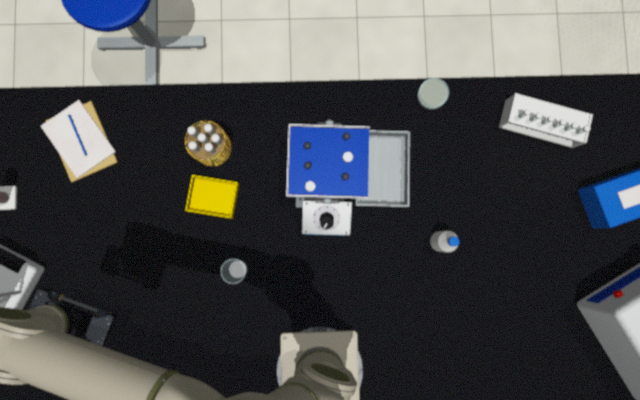

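```bash
python3 -c "
import cv2
a=cv2.imread('pics/top0.png')[110:260,170:440];cv2.imwrite('pics/top0z.png',cv2.resize(a,(800,444),interpolation=cv2.INTER_CUBIC))
a=cv2.imread('pics/scene0.png')[130:310,220:430];cv2.imwrite('pics/scene0z.png',cv2.resize(a,(700,600),interpolation=cv2.INTER_CUBIC))
"
```

```text
(no output)
```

View pics/top0z.png

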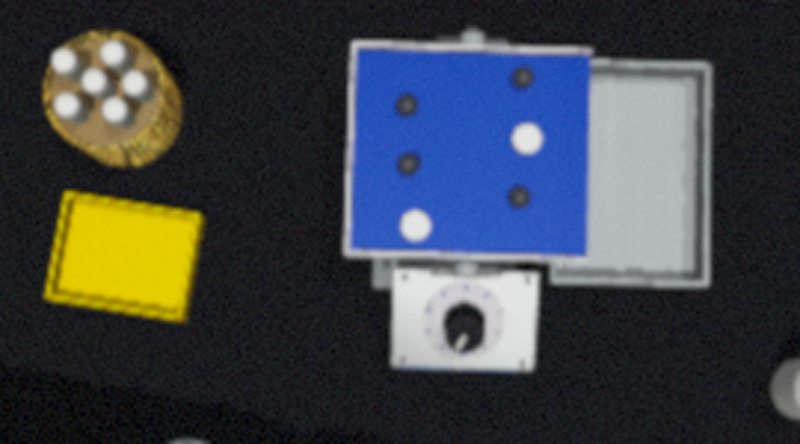

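View pics/scene0z.png

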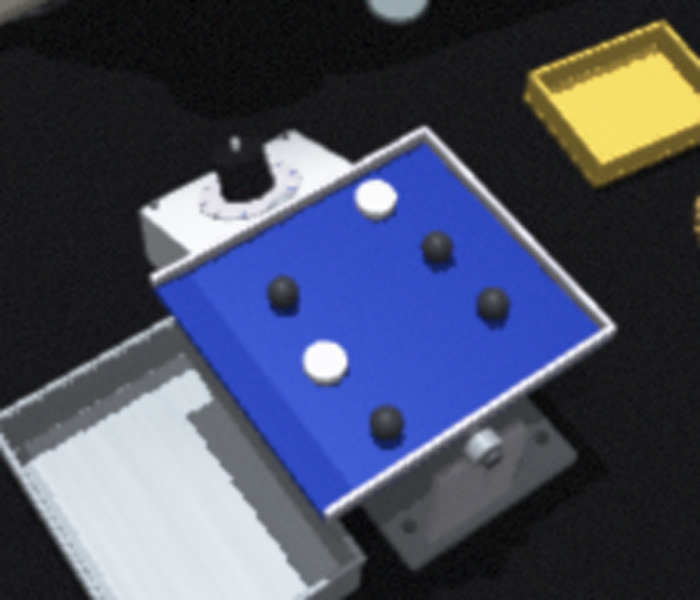

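```bash
cat > h.py <<'E'
import numpy as np, cv2
from scipy.optimize import least_squares
from scipy.spatial.transform import Rotation as R
K={"scene":np.array([[405.81787905,0,314.25250777],[0,405.81787905,196.68384421],[0,0,1]]),
"top":np.array([[468.07703288,0,320.62532857],[0,468.07703288,198.88484421],[0,0,1]])}
T={"scene":np.array([[0.61737141,0.7864743,0.01762724,-0.30742103],[0.64826963,-0.49593354,-0.57775117,-0.28675186],[-0.44564451,0.36811426,-0.81602259,1.29898269],[0,0,0,1]]),
"top":np.array([[-0.02950501,-0.99936153,0.02014914,-0.00539076],[-0.99600632,0.02769462,-0.08487886,0.51718947],[0.08426664,-0.02257302,-0.99618753,1.41377898],[0,0,0,1]])}
def proj(n,P):
    P=np.atleast_2d(P); c=P@T[n][:3,:3].T+T[n][:3,3]; u=c@K[n].T; return u[:,:2]/u[:,2:]
def unproj(n,uv,z):
    d=np.linalg.inv(K[n])@[uv[0],uv[1],1]; Rm=T[n][:3,:3]; o=-Rm.T@T[n][:3,3]; d=Rm.T@d
    return o+d*(z-o[2])/d[2]
def blobs(m,amin=8):
    n,l,s,c=cv2.connectedComponentsWithStats(m.astype(np.uint8)); return [(s[i,4],c[i],l==i) for i in range(1,n) if s[i,4]>=amin]
def quad(m):
    h=cv2.convexHull(np.argwhere(m)[:,::-1].astype(np.int32)); 
    for e in np.arange(1,15,.5):
        q=cv2.approxPolyDP(h,e,True)
        if len(q)<=4: return q[:,0].astype(float)
E
cat > fit.py <<'E'
from h import *
im={n:cv2.imread(f"pics/{n}0.png").astype(int) for n in("scene","top")}
fm={}
for n in im:
    b,g,r=[im[n][...,i] for i in range(3)]
    win=np.zeros(b.shape,bool); win[110:320,180:440]=1
    blue=(b>80)&(b>1.8*r)&(b>1.6*g)&win
    bb=max(blobs(blue),key=lambda t:t[0]); 
    ye=(r>60)&(g>45)&(b<.5*r)&win
    if n=="scene":
        ye=(r>60)&(g>45)&(b<.62*r)&np.pad(np.ones((70,70),bool),((130,200),(373,197)))
    else: ye&=np.pad(np.ones((60,70),bool),((168,172),(175,395)))
    yb=max(blobs(ye),key=lambda t:t[0])
    fm[n]=(bb[2],yb[2]); print(n,"blue",bb[0],quad(bb[2]).tolist(),"yel",yb[0],quad(yb[2]).tolist())
# fits: silhouette of convex hull rendering
def hullmask(n,P):
    m=np.zeros((1600,2560),np.uint8); uv=proj(n,P)*4+1.5
    cv2.fillConvexPoly(m,cv2.convexHull(uv.astype(np.float32)).astype(np.int32),1)
    return cv2.resize(m.astype(np.float32),(640,400),interpolation=cv2.INTER_AREA)
def pts(p,L):
    c,s=np.cos(p[2]),np.sin(p[2]); L=np.array(L,float); return np.c_[p[0]+c*L[:,0]-s*L[:,1],p[1]+s*L[:,0]+c*L[:,1],L[:,2]]
from scipy.optimize import minimize
def fit(p0,L,k,names):
    tg={n:cv2.fillPoly(np.zeros((400,640),np.uint8),[cv2.convexHull(np.argwhere(fm[n][k])[:,::-1].astype(np.int32))],1) for n in names}
    f=lambda p:sum(np.abs(hullmask(n,pts(p,L))-tg[n]).sum() for n in names)
    r=minimize(f,p0,method="Nelder-Mead",options=dict(initial_simplex=np.array([p0]+[np.array(p0)+d for d in np.diag([.02,.02,.1])]),xatol=1e-4,fatol=.1)); return r.x,r.fun
B=[(x,y,z) for x in(-.1,.1) for y,z in((-.115,.1307),(.113,.128))]
TR=[(x,y,z) for x in(-.055,.055) for y in(-.07,.07) for z in(0,.032)]
for nm in(["top"],["scene"],["top","scene"]):
    print(nm,"stand",fit([.6,0,0],B,0,nm),"tray",fit([.54,.24,0],TR,1,nm))
E
python3 fit.py
```

```text
scene blue 7101 [[399.0, 228.0], [316.0, 284.0], [266.0, 216.0], [347.0, 173.0]] yel 2329 [[442.0, 199.0], [398.0, 185.0], [378.0, 151.0], [419.0, 136.0]]
top blue 4906 [[368.0, 129.0], [366.0, 195.0], [289.0, 193.0], [291.0, 127.0]] yel 1932 [[238.0, 182.0], [232.0, 218.0], [184.0, 210.0], [191.0, 174.0]]
['top'] stand (array([ 0.61368892, -0.04286623, -0.05485327]), np.float64(227.4375)) tray (array([ 0.53442894,  0.31132145, -0.15651051]), np.float64(221.75))
['scene'] stand (array([ 0.6134361 , -0.04229523, -0.04385821]), np.float64(281.75)) tray (array([ 0.54303238,  0.31330452, -0.22448678]), np.float64(928.625))
['top', 'scene'] stand (array([ 0.61393574, -0.04252248, -0.0510434 ]), np.float64(495.125)) tray (array([ 0.53554109,  0.31360761, -0.17682168]), np.float64(1158.4375))
```

```bash
cat > fit2.py <<'E'
exec(open("fit.py").read().split("B=[(x,y")[0])
def fit4(p0,k,names):
    tg={n:cv2.fillPoly(np.zeros((400,640),np.uint8),[cv2.convexHull(np.argwhere(fm[n][k])[:,::-1].astype(np.int32))],1) for n in names}
    def f(p):
        t=p[3]; B=[(x,y,z) for x in(-.1+t,.1-t) for y,z in((-.115,.1307),(.113-t,.128))]
        return sum(np.abs(hullmask(n,pts(p,B))-tg[n]).sum() for n in names)
    p0=np.array(p0);r=minimize(f,p0,method="Nelder-Mead",options=dict(initial_simplex=np.array([p0]+[p0+d for d in np.diag([.02,.02,.1,.005])]),xatol=1e-4,fatol=.1)); return r.x,r.fun
for nm in(["top"],["scene"],["top","scene"]): print(nm,fit4([.613,-.042,-.05,.004],0,nm))
p=fit4([.613,-.042,-.05,.004],0,["top","scene"])[0]
print("tray",unproj("top",(211.9,196.4),.032), unproj("top",(211,195.5),.032))
c,s=np.cos(p[2]),np.sin(p[2]);Rz=np.array([[c,-s],[s,c]])
for n in im:
    b,g,r=[im[n][...,i] for i in range(3)]
    hull=cv2.fillPoly(np.zeros((400,640),np.uint8),[cv2.convexHull(np.argwhere(fm[n][0])[:,::-1].astype(np.int32))],1).astype(bool)
    hull=cv2.erode(hull.astype(np.uint8),np.ones((3,3)))>0
    for nm,m,z in(("disc",hull&(r>110),.133),("ball",hull&(b<75),.139)):
        for a,ce,_ in blobs(m,15):
            w=unproj(n,ce,z); print(n,nm,a,ce.round(1),w.round(4),(Rz.T@(w[:2]-p[:2])).round(4))
# predicted knob
for n in im:
    th=np.radians(27); P0=np.array([-.160,0,.085]); ax=np.array([-np.sin(th),0,np.cos(th)])
    for h in(0,.02,.036): print(n,"knob",h,proj(n,pts(p,[P0+ax*h])))
E
python3 fit2.py
```

```text
scene blue 7101 [[399.0, 228.0], [316.0, 284.0], [266.0, 216.0], [347.0, 173.0]] yel 2329 [[442.0, 199.0], [398.0, 185.0], [378.0, 151.0], [419.0, 136.0]]
top blue 4906 [[368.0, 129.0], [366.0, 195.0], [289.0, 193.0], [291.0, 127.0]] yel 1932 [[238.0, 182.0], [232.0, 218.0], [184.0, 210.0], [191.0, 174.0]]
['top'] (array([ 0.61587774, -0.04113614, -0.05409063,  0.00298684]), np.float64(78.9375))
['scene'] (array([ 0.61454843, -0.04227365, -0.0432152 ,  0.00212911]), np.float64(231.5))
['top', 'scene'] (array([ 0.61524677, -0.04177317, -0.05449387,  0.00206423]), np.float64(355.1875))
tray [0.53271026 0.30952722 0.032     ] [0.53552723 0.31221714 0.032     ]
scene disc 114 [332.1 188.9] [0.5437 0.0145 0.133 ] [-0.0745  0.0523]
scene disc 141 [316.9 237.9] [ 0.6252 -0.0955  0.133 ] [ 0.0129 -0.0531]
scene ball 42 [350.7 205.3] [0.6081 0.0155 0.139 ] [-0.0102  0.0568]
scene ball 42 [304.7 219. ] [ 0.5738 -0.0895  0.139 ] [-0.0388 -0.0499]
scene ball 44 [367.3 222.3] [0.6648 0.0148 0.139 ] [0.0464 0.0591]
scene ball 44 [335.6 258.3] [ 0.6894 -0.097   0.139 ] [ 0.0771 -0.0511]
top disc 96 [347.4 156.2] [ 0.6275 -0.0977  0.133 ] [ 0.0153 -0.0552]
top disc 102 [309.8 185.8] [0.5455 0.0119 0.133 ] [-0.0725  0.0498]
scene knob 0 [[293.96321073 187.00739236]]
scene knob 0.02 [[291.7767473  180.27263947]]
scene knob 0.036 [[289.99495244 174.78434821]]
top knob 0 [[326.07169005 217.83534036]]
top knob 0.02 [[326.19234378 220.70731499]]
top knob 0.036 [[326.29127818 223.06229488]]
```

```bash
cat >> h.py <<'E'
ST=np.array([.6155,-.0415,-.052])
def RS(): return R.from_euler('z',ST[2]).as_matrix()
def s2w(v): return RS()@np.array(v,float)+[ST[0],ST[1],0]
def frame(y,z):
    z=np.array(z,float);z/=np.linalg.norm(z);y=np.array(y,float);y-=z*(y@z);y/=np.linalg.norm(y);return np.c_[np.cross(y,z),y,z]
TH=np.radians(27); KAX=np.array([-np.sin(TH),0,np.cos(TH)]); PM=np.array([-.160,0,.085])
def rel(st,pos,Rm):
    R0=R.from_quat(st["eef_rot"]).as_matrix()
    d=R0.T@(np.array(pos)-st["ee_pos"])*100; a=R.from_matrix(R0.T@Rm).as_rotvec()
    print("shift cm",d.round(2),"turn",a.round(3),"| pos",np.round(pos,4), "dist mm",np.linalg.norm(d)*10,"deg",np.degrees(np.linalg.norm(a)))
E
python3 - <<'E'
from h import *; from bench import *
s=read_state()
for n,uv,z in(("beaker",(232,271),.09),("basket",(207,143),.12),("reagent",(448,240),.15)): print(n,unproj("top",uv,z))
Rk=RS()@frame([0,1,0],-KAX)
print(Rk)
rel(s,s2w(PM+KAX*.12),Rk); rel(s,s2w(PM+KAX*.07),Rk)
E
```

```text
beaker [0.31030289 0.24204631 0.09      ]
basket [0.67865379 0.30359092 0.12      ]
reagent [ 0.38115156 -0.36891542  0.15      ]
[[-0.88980215  0.05197657  0.45337684]
 [ 0.04631146  0.9986483  -0.02359687]
 [-0.4539905   0.         -0.89100652]]
shift cm [-38.42 -50.52   3.06] turn [-0.077 -0.467 -0.32 ] | pos [ 0.4013 -0.0304  0.1919] dist mm 635.4573157201667 deg 32.725491762270345
shift cm [-40.57 -49.79   7.51] turn [-0.077 -0.467 -0.32 ] | pos [ 0.424  -0.0315  0.1474] dist mm 646.7003833159412 deg 32.725491762270345
```

>>> play_rows --moves '[[[-38.4,-50.5,3.0],[-0.077,-0.467,-0.32],6],[[-38.4,-50.5,3.0],[-0.077,-0.467,-0.32],6],[[-38.4,-50.5,3.0],[-0.077,-0.467,-0.32],6],[[-38.4,-50.5,3.0],[-0.077,-0.467,-0.32],6],[[-38.4,-50.5,3.0],[-0.077,-0.467,-0.32],6],[[-38.4,-50.5,3.0],[-0.077,-0.467,-0.32],6],[[-38.4,-50.5,3.0],[-0.077,-0.467,-0.32],6],[[-38.4,-50.5,3.0],[-0.077,-0.467,-0.32],6]]' --grip_force 35

```text
time: 2.2
ee_pos: [0.3484, 0.1735, 0.2017]
eef_rot: [0.024, 0.973, -0.004, 0.228]
ft_force: [0.4, 0.2, 0.3]
width: 0.0603
```

Run:
```python
from h import *; from bench import *
s=read_state()
print(s["time"],s["joint_positions"].round(3) if hasattr(s["joint_positions"],'round') else s["joint_positions"],s["ee_pos"],s["ft_force"])
Rk=RS()@frame([0,1,0],-KAX)
rel(s,s2w(PM+KAX*.12),Rk); rel(s,s2w(PM+KAX*.07),Rk)
```

```text
2.2 [-0.774 -0.48  -0.113  2.339  0.366  1.022  0.487] [0.34842148 0.17345646 0.20166516] [0.40498237 0.21035867 0.34269271]
shift cm [ -5.23 -20.1    3.6 ] turn [ 0.005 -0.01   0.001] | pos [ 0.4013 -0.0304  0.1919] dist mm 210.78472457650912 deg 0.6563168528855428
shift cm [ -5.28 -20.12   8.6 ] turn [ 0.005 -0.01   0.001] | pos [ 0.424  -0.0315  0.1474] dist mm 225.1160711863082 deg 0.6563168528855428
```

>>> play_rows --moves '[[[-1.3,-5.0,0.9],[0.005,-0.01,0.001],6],[[-3.2,-12.0,2.5],[0.005,-0.01,0.001],6],[[-5.2,-20.1,3.6],[0.005,-0.01,0.001],6],[[-5.2,-20.1,3.6],[0.005,-0.01,0.001],6],[[-5.3,-20.1,6.6],[0.005,-0.01,0.001],6],[[-5.3,-20.1,8.0],[0.005,-0.01,0.001],6],[[-5.3,-20.1,8.0],[0.005,-0.01,0.001],6]]'

```text
time: 3.08
ee_pos: [0.4209, -0.0317, 0.152]
eef_rot: [0.027, 0.972, -0.007, 0.232]
ft_force: [0.5, -0.6, 0.2]
width: 0.06
```

Run:
```python
from h import *; from bench import *
s=read_state()
print(s["time"],s["joint_positions"].round(3) ,s["ee_pos"],s["ft_force"])
Rk=RS()@frame([0,1,0],-KAX)
rel(s,s2w(PM+KAX*.05),Rk); rel(s,s2w(PM+KAX*.005),Rk)
for n in("scene","top"):
    c=camera(n)["frame"][:,:,::-1].copy()
    for h in (0,.036):
        u=proj(n,s2w(PM+KAX*h))[0]; print(n,u); cv2.circle(c,tuple(int(x) for x in u.round()),1,(0,0,255),-1)
    u=proj(n,s["ee_pos"])[0]; cv2.circle(c,tuple(int(x) for x in u.round()),1,(0,255,0),-1)
    x,y=(240,130) if n=="scene" else (270,160)
    cv2.imwrite(f"pics/{n}1.png",cv2.resize(c[y:y+90,x:x+120],None,fx=6,fy=6,interpolation=cv2.INTER_CUBIC))
```

```text
3.075 [ 0.101 -0.421 -0.153  2.416 -0.018  0.677  1.473] [ 0.42086828 -0.03172471  0.15200275] [ 0.50742327 -0.59775776  0.15995191]
shift cm [-0.07  0.04  2.55] turn [-0.003 -0.003 -0.002] | pos [ 0.433  -0.032   0.1296] dist mm 25.544492668504635 deg 0.27874572005429066
shift cm [-0.09  0.06  7.05] turn [-0.003 -0.003 -0.002] | pos [ 0.4534 -0.0331  0.0895] dist mm 70.53753838693994 deg 0.27874572005429066
scene [293.97810221 187.0909971 ]
scene [289.99559268 174.87502365]
top [326.1120917  217.75479448]
top [326.34696733 222.97999821]
```

View pics/scene1.png

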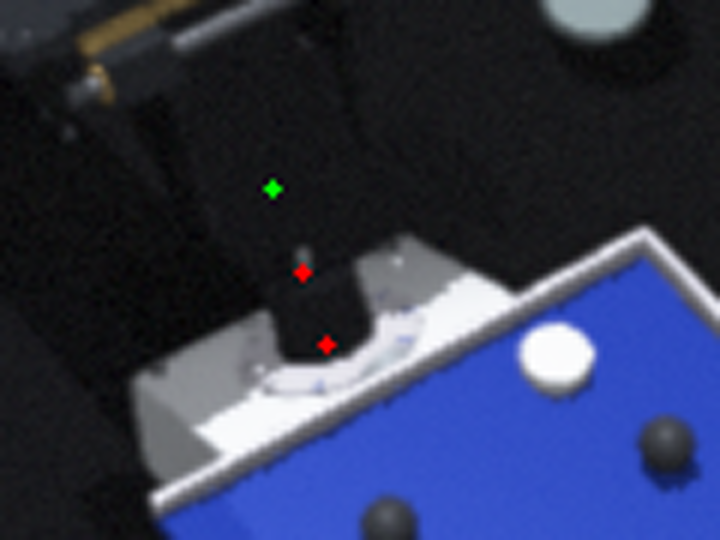

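View pics/top1.png

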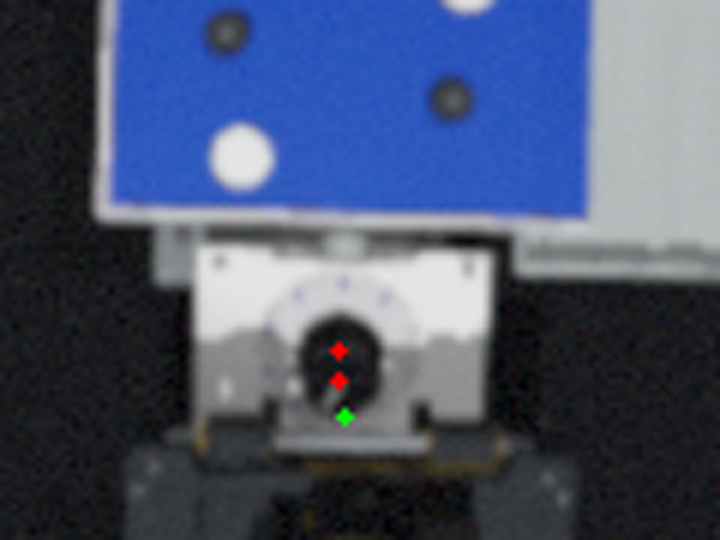

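>>> play_rows --moves '[[[0,0,2.5],[0,0,0],6],[[-0.1,0.05,5.0],[0,0,0],6],[[-0.1,0.05,7.0],[0,0,0],6],[[-0.1,0.05,7.0],[0,0,0],6],[[-0.1,0.05,7.0],[0,0,0],3.5],[[-0.1,0.05,7.0],[0,0,0],3.0],[[-0.1,0.05,7.0],[0,0,0],3.0],[[-0.1,0.05,7.0],[0,0,0],3.0]]' --grip_force 35

```text
time: 4.18
ee_pos: [0.454, -0.032, 0.0912]
eef_rot: [0.025, 0.972, -0.007, 0.233]
ft_force: [-5.2, 3.8, 8.9]
width: 0.0373
```

Run:
```python
from h import *; from bench import *
s=read_state()
print(s["time"],s["joint_positions"].round(3) ,s["ee_pos"],s["ft_force"],s["torque"],s["width"])
Rk=RS()@frame([0,1,0],-KAX)
rel(s,s2w(PM+KAX*.005),Rk)
```

```text
4.175 [ 0.406 -0.218 -0.44   2.414 -0.103  0.458  1.553] [ 0.45402191 -0.0320388   0.09117431] [-5.16761555  3.78505946  8.92887954] [0.58834867 0.86724423 0.28181704] 0.03733778341573351
shift cm [ 0.12 -0.11  0.13] turn [-0.002 -0.001  0.   ] | pos [ 0.4534 -0.0331  0.0895] dist mm 2.082871224924247 deg 0.14039764473595215
```

>>> play_rows --moves '[[[0,0,0],[0,0,0.1],3.0],[[0,0,0],[0,0,0.2],3.0],[[0,0,0],[0,0,0.3],3.0],[[0,0,0],[0,0,0.4],3.0],[[0,0,0],[0,0,0.5],3.0],[[0,0,0],[0,0,0.6],3.0],[[0,0,0],[0,0,0.7],3.0],[[0,0,0],[0,0,0.7],3.0]]'

```text
time: 5.18
ee_pos: [0.4538, -0.0327, 0.091]
eef_rot: [0.358, 0.904, 0.073, 0.221]
ft_force: [-7.3, -0.0, 8.0]
width: 0.037
```

```bash
cat > look.py <<'E'
from h import *; from bench import *
import sys
from scipy.optimize import minimize_scalar
tag=sys.argv[1]
s=read_state(); c=camera("scene"); f=c["frame"][:,:,::-1]
kz=RS()@KAX
print(s["time"],"q",s["joint_positions"].round(3),"F",np.round(s["ft_force"],1),"M.axis",round(float(np.array(s["torque"])@kz),3),"w",s["width"])
Rm=R.from_quat(s["eef_rot"]).as_matrix(); y0=RS()@[0,1,0]; u=np.cross(y0,kz); print("tool angle cw deg",np.degrees(np.arctan2(Rm[:,1]@u,Rm[:,1]@y0)).round(1), "height",(s["ee_pos"]-s2w(PM))@kz)
b,g,r=[f[...,i].astype(int) for i in range(3)]
m=(b>60)&(b>1.7*r)&(b>1.5*g); w=np.zeros(m.shape,bool); w[140:330,220:430]=1
m=max(blobs(m&w),key=lambda t:t[0])[2]
def tilt_pts(a,L):
    L=np.array(L,float)-[0,0,.12]; q=R.from_euler('x',a,degrees=True).apply(L)+[0,0,.12]; return np.array([s2w(v) for v in q])
t=.003; B=[(x,y,z) for x in(-.1+t,.1-t) for y,z in((-.115,.1307),(.113-t,.128))]
tg=cv2.fillPoly(np.zeros((400,640),np.uint8),[cv2.convexHull(np.argwhere(m)[:,::-1].astype(np.int32))],1)
def cost(a):
    M=np.zeros((1600,2560),np.uint8); cv2.fillConvexPoly(M,cv2.convexHull((proj("scene",tilt_pts(a,B))*4+1.5).astype(np.float32)).astype(np.int32),1)
    return np.abs(cv2.resize(M.astype(np.float32),(640,400),interpolation=cv2.INTER_AREA)-tg).sum()
A=np.arange(-2,32,.5); C=[cost(a) for a in A]; print("tilt",A[np.argmin(C)],min(C))
cv2.imwrite(f"pics/{tag}.png",cv2.resize(f[130:350,210:450],(800,733))[:600])
E
python3 look.py s2
```

```text
5.175 q [ 0.555 -0.224 -0.572  2.408 -0.178  0.459  0.924] F [-7.3 -0.   8. ] M.axis 0.001 w 0.03699783215560566
tool angle cw deg 40.2 height 0.006267304828481459
tilt 10.0 247.5625
```

View pics/s2.png

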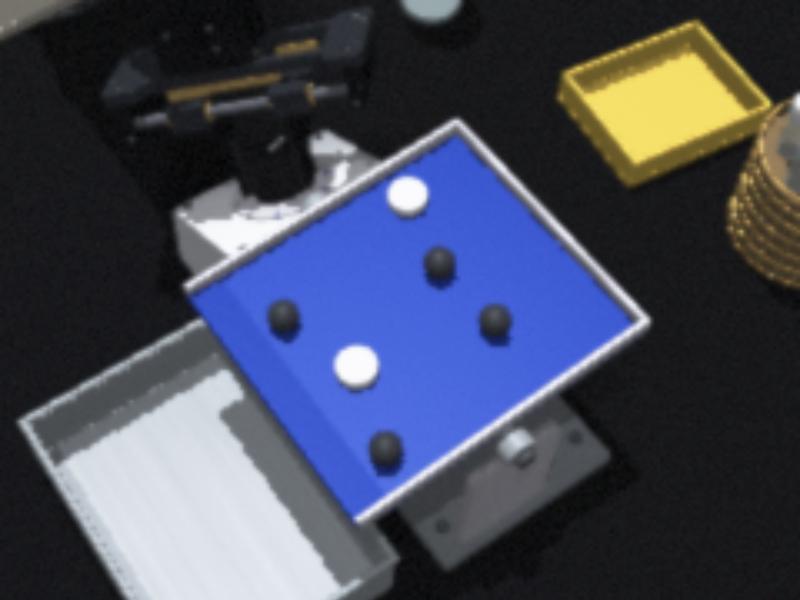

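```bash
sed -e 's/^s=read_state.*/f=cv2.imread("pics\/scene0.png")/' -e '/^print(s\[/d;/^Rm=/d;/^cv2.imwrite/d' look.py > look0.py; echo 'print(list(zip(A,np.round(C))))'>>look0.py; python3 look0.py x
```

```text
tilt 4.0 203.6875
[(np.float64(-2.0), np.float32(489.0)), (np.float64(-1.5), np.float32(453.0)), (np.float64(-1.0), np.float32(412.0)), (np.float64(-0.5), np.float32(384.0)), (np.float64(0.0), np.float32(350.0)), (np.float64(0.5), np.float32(328.0)), (np.float64(1.0), np.float32(298.0)), (np.float64(1.5), np.float32(273.0)), (np.float64(2.0), np.float32(236.0)), (np.float64(2.5), np.float32(218.0)), (np.float64(3.0), np.float32(215.0)), (np.float64(3.5), np.float32(205.0)), (np.float64(4.0), np.float32(204.0)), (np.float64(4.5), np.float32(217.0)), (np.float64(5.0), np.float32(227.0)), (np.float64(5.5), np.float32(249.0)), (np.float64(6.0), np.float32(265.0)), (np.float64(6.5), np.float32(300.0)), (np.float64(7.0), np.float32(331.0)), (np.float64(7.5), np.float32(374.0)), (np.float64(8.0), np.float32(396.0)), (np.float64(8.5), np.float32(430.0)), (np.float64(9.0), np.float32(464.0)), (np.float64(9.5), np.float32(509.0)), (np.float64(10.0), np.float32(528.0)), (np.float64(10.5), np.float32(558.0)), (np.float64(11.0), np.float32(588.0)), (np.float64(11.5), np.float32(622.0)), (np.float
[... 875 characters left out ...]
np.float32(1122.0)), (np.float64(23.5), np.float32(1151.0)), (np.float64(24.0), np.float32(1166.0)), (np.float64(24.5), np.float32(1166.0)), (np.float64(25.0), np.float32(1188.0)), (np.float64(25.5), np.float32(1193.0)), (np.float64(26.0), np.float32(1203.0)), (np.float64(26.5), np.float32(1222.0)), (np.float64(27.0), np.float32(1230.0)), (np.float64(27.5), np.float32(1233.0)), (np.float64(28.0), np.float32(1248.0)), (np.float64(28.5), np.float32(1260.0)), (np.float64(29.0), np.float32(1260.0)), (np.float64(29.5), np.float32(1266.0)), (np.float64(30.0), np.float32(1287.0)), (np.float64(30.5), np.float32(1287.0)), (np.float64(31.0), np.float32(1289.0)), (np.float64(31.5), np.float32(1299.0))]
```

>>> play_rows --moves '[[[0,0,0],[0,0,0.1],3.0],[[0,0,0],[0,0,0.2],3.0],[[0,0,0],[0,0,0.3],3.0],[[0,0,0],[0,0,0.4],3.0],[[0,0,0],[0,0,0.5],3.0],[[0,0,0],[0,0,0.6],3.0],[[0,0,0],[0,0,0.62],3.0],[[0,0,0],[0,0,0.62],3.0]]'

```text
time: 6.22
ee_pos: [0.4533, -0.033, 0.0907]
eef_rot: [0.617, 0.752, 0.136, 0.188]
ft_force: [-10.5, -0.7, 11.9]
width: 0.0375
```

```bash
python3 look.py s3
```

```text
6.225 q [ 0.694 -0.235 -0.692  2.404 -0.256  0.462  0.379] F [-10.5  -0.7  11.9] M.axis 0.013 w 0.03752121582380287
tool angle cw deg 75.7 height 0.006197400047296332
tilt 13.0 298.5
```

View pics/s3.png

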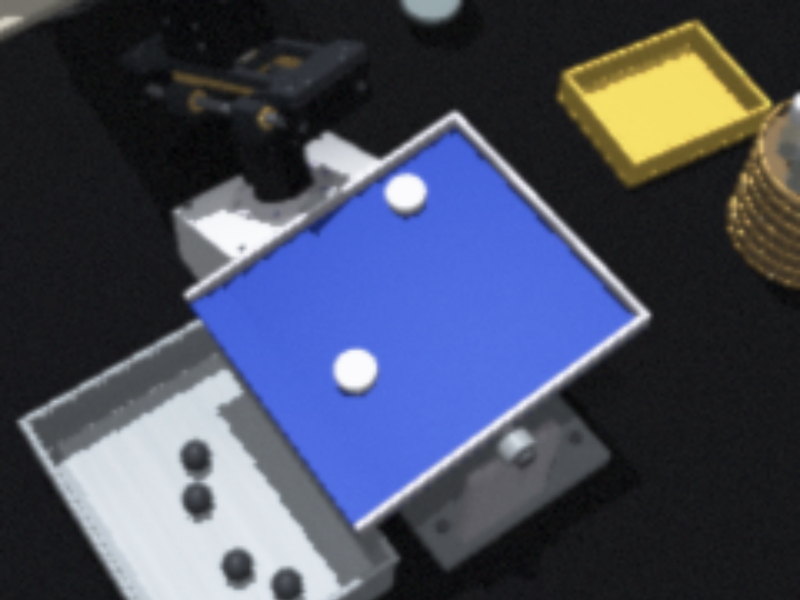

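>>> play_rows --moves '[[[0,0,-0.1],[0,0,0.1],3.0],[[0,0,-0.1],[0,0,0.2],3.0],[[0,0,-0.1],[0,0,0.3],3.0],[[0,0,-0.1],[0,0,0.4],3.0],[[0,0,-0.1],[0,0,0.5],3.0],[[0,0,-0.1],[0,0,0.6],3.0],[[0,0,-0.1],[0,0,0.63],3.0],[[0,0,-0.1],[0,0,0.63],3.0]]'

```text
time: 7.28
ee_pos: [0.4524, -0.0329, 0.0907]
eef_rot: [0.819, 0.524, 0.188, 0.136]
ft_force: [2.7, -4.4, -8.9]
width: 0.0369
```

```bash
python3 look.py s4
```

```text
7.275 q [ 0.842 -0.258 -0.819  2.4   -0.356  0.471 -0.156] F [ 2.7 -4.4 -8.9] M.axis 0.012 w 0.03691369639632184
tool angle cw deg 111.8 height 0.0066062048372122865
tilt 16.5 305.0625
```

View pics/s4.png

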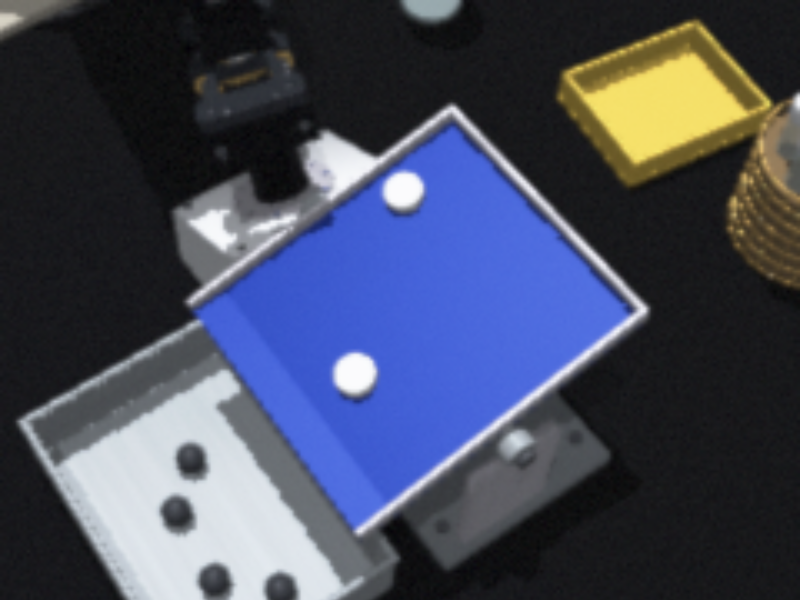

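>>> play_rows --moves '[[[0,0,0],[0,0,0.1],3.0],[[0,0,0],[0,0,0.2],3.0],[[0,0,0],[0,0,0.3],3.0],[[0,0,0],[0,0,0.4],3.0],[[0,0,0],[0,0,0.5],3.0],[[0,0,0],[0,0,0.6],3.0],[[0,0,0],[0,0,0.63],3.0],[[0,0,0],[0,0,0.63],3.0]]'

```text
time: 8.32
ee_pos: [0.4521, -0.0325, 0.0905]
eef_rot: [0.941, 0.245, 0.22, 0.071]
ft_force: [-2.9, -3.2, -7.9]
width: 0.0373
```

```bash
python3 look.py s5
```

```text
8.325 q [ 1.    -0.293 -0.949  2.395 -0.477  0.488 -0.67 ] F [-2.9 -3.2 -7.9] M.axis -0.011 w 0.03731912117223128
tool angle cw deg 147.8 height 0.006564538331075963
tilt 21.0 272.5625
```

View pics/s5.png

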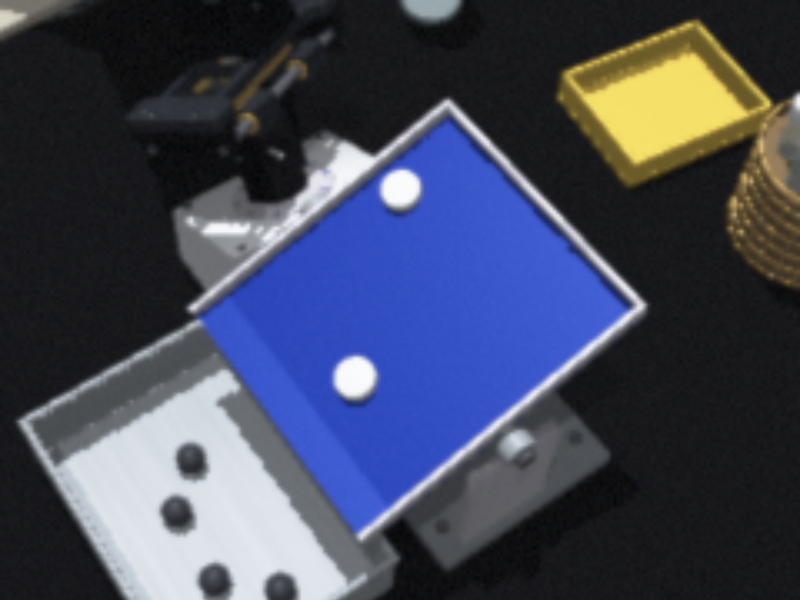

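>>> play_rows --moves '[[[0,0,0],[0,0,0],5.5],[[0,0,0],[0,0,0],5.5],[[0,0,0],[0,0,0],5.5],[[0,0,-2],[0,0,0],5.5],[[0,0,-6],[0,0,0],5.5],[[0,0,-10],[0,0,0],5.5],[[0,0,-10],[0,0,0],5.5]]'

```text
time: 9.25
ee_pos: [0.4128, -0.0287, 0.1746]
eef_rot: [0.94, 0.246, 0.223, 0.073]
ft_force: [-1.0, -0.1, 0.4]
width: 0.0544
```

```bash
python3 look.py s6
python3 - <<'E'
from h import *; from bench import *
c=camera("top"); f=c["frame"][:,:,::-1].copy(); cv2.imwrite("pics/top6raw.png",f); cv2.imwrite("pics/scene6raw.png",camera("scene")["frame"][:,:,::-1])
cv2.imwrite("pics/top6.png",cv2.resize(f[110:260,170:440],(800,444),interpolation=cv2.INTER_CUBIC))
def tp(a,L): return s2w(R.from_euler('x',a,degrees=True).apply(np.array(L)-[0,0,.12])+[0,0,.12])
for a in (0,5,10,15,20,25):
    print(a,[((proj("scene",tp(a,[x,-.115,.1307]))[0]-[210,130])*3.333).round(0) for x in(-.1,.1)],[((proj("scene",tp(a,[x,.113,.140]))[0]-[210,130])*3.333).round(0) for x in(-.1,.1)])
# disc positions on tilted board at 20
def disc(n,uv,a=20):
    d=np.linalg.inv(K[n])@[uv[0],uv[1],1]; Rm=T[n][:3,:3]; o=-Rm.T@T[n][:3,3]; d=Rm.T@d
    RB=RS()@R.from_euler('x',a,degrees=True).as_matrix(); nn=RB[:,2]; p0=s2w(R.from_euler('x',a,degrees=True).apply([0,0,.013])+[0,0,.12])
    w=o+d*((p0-o)@nn)/(d@nn); return w.round(4),(RB.T@(w-s2w([0,0,.12]))).round(4)
for n in("scene","top"):
    g=cv2.imread(f"pics/{n}6raw.png").astype(int); b,gg,r=[g[...,i] for i in range(3)]
    bl=(b>60)&(b>1.7*r)&(b>1.5*gg); w=np.zeros(bl.shape,bool); w[120:330,220:430]=1
    bb=max(blobs(bl&w),key=lambda t:t[0])[2]
    hl=cv2.erode(cv2.fillPoly(np.zeros((400,640),np.uint8),[cv2.convexHull(np.argwhere(bb)[:,::-1].astype(np.int32))],1),np.ones((3,3)))>0
    for A,ce,_ in blobs(hl&(r>120),25): print(n,A,ce.round(1),*disc(n,ce))
E
```

```text
9.25 q [ 0.505 -0.498 -0.459  2.387 -0.304  0.747 -0.839] F [-1.  -0.1  0.4] M.axis 0.017 w 0.05436802238347869
tool angle cw deg 147.6 height 0.09936114546403298
tilt 21.0 262.3125
0 [array([185., 286.]), array([357., 517.])] [array([454., 129.]), array([641., 325.])]
5 [array([185., 295.]), array([356., 524.])] [array([453., 122.]), array([641., 318.])]
10 [array([187., 302.]), array([356., 530.])] [array([450., 115.]), array([640., 313.])]
15 [array([190., 309.]), array([357., 535.])] [array([447., 109.]), array([639., 308.])]
20 [array([194., 315.]), array([360., 539.])] [array([443., 104.]), array([636., 304.])]
25 [array([198., 320.]), array([363., 543.])] [array([438.,  99.]), array([632., 301.])]
scene 121 [329.7 186.3] [0.5435 0.0062 0.1498] [-0.0743  0.0515  0.013 ]
scene 137 [316.  242.9] [ 0.6254 -0.0977  0.1136] [ 0.0128 -0.0544  0.013 ]
top 86 [347.6 157.6] [ 0.627  -0.0998  0.1129] [ 0.0146 -0.0566  0.013 ]
top 91 [312.7 185.2] [0.5453 0.0038 0.149 ] [-0.0725  0.049   0.013 ]
```

View pics/s6.png

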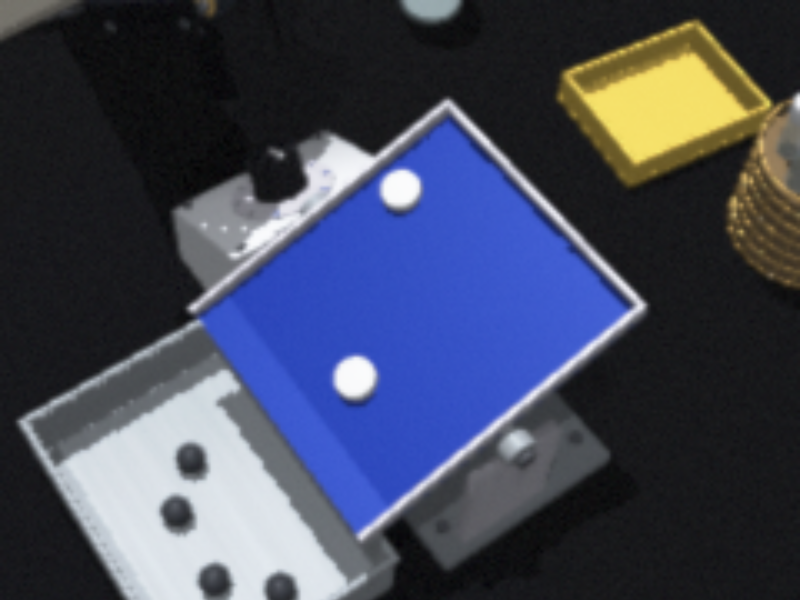

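View pics/top6.png

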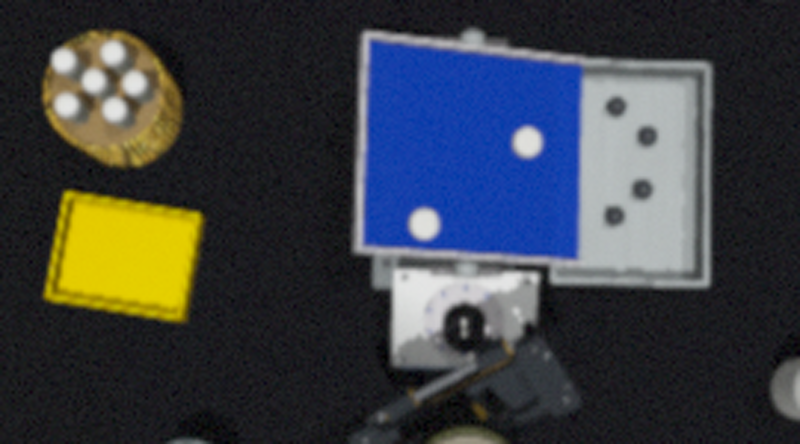

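```bash
cat >> h.py <<'E'
RB=R.from_euler('x',20,degrees=True).as_matrix()
def b2w(v): return s2w(RB@np.array(v,float)+[0,0,.12])
RD=RS()@RB@np.diag([-1.,1,-1])
E
python3 - <<'E'
from h import *; from bench import *
s=read_state(); print(RD)
rel(s,b2w([-.0735,.050,.11]),RD)
E
```

```text
[[-0.9986483   0.048842    0.01777703]
 [ 0.05197657  0.93842244  0.34155784]
 [ 0.          0.34202014 -0.93969262]]
shift cm [12.51  7.48 -0.04] turn [ 0.461  0.6   -2.398] | pos [ 0.5426 -0.0283  0.2405] dist mm 145.80766609234328 deg 144.079108098836
```

>>> play_rows --moves '[[[1.2,0.7,-2],[0.46,0.6,-2.4],5],[[2.5,1.5,-4],[0.46,0.6,-2.4],5],[[4,2.3,-4],[0.46,0.6,-2.4],5],[[6,3.5,-4],[0.46,0.6,-2.4],5],[[8,5,-3],[0.46,0.6,-2.4],5],[[10,6,-2],[0.46,0.6,-2.4],5],[[12,7,-1],[0.46,0.6,-2.4],5],[[12.5,7.5,0],[0.46,0.6,-2.4],5]]'

```text
time: 10.4
ee_pos: [0.5437, -0.0319, 0.2392]
eef_rot: [0.505, 0.828, 0.239, 0.041]
ft_force: [0.7, -0.5, -0.0]
width: 0.0498
```

Run:
```python
from h import *; from bench import *
s=read_state(); print(s["joint_positions"].round(3),s["ft_force"])
rel(s,b2w([-.0735,.050,.11]),RD)
```

```text
[ 0.035 -0.021  0.211  1.917 -0.496  1.063  0.926] [ 0.68952386 -0.46787562 -0.0284531 ]
shift cm [ 0.38  0.1  -0.02] turn [ 0.19   0.248 -0.984] | pos [ 0.5426 -0.0283  0.2405] dist mm 3.9288536790805146 deg 59.13630260664903
```

>>> play_rows --moves '[[[0.4,0.1,0],[0.19,0.248,-0.984],5],[[0.4,0.1,0],[0.19,0.248,-0.984],5],[[0.4,0.1,0],[0.19,0.248,-0.984],5],[[0.4,0.1,0],[0.19,0.248,-0.984],5],[[0.4,0.1,0],[0.19,0.248,-0.984],5],[[0.4,0.1,0],[0.19,0.248,-0.984],5],[[0.4,0.1,0],[0.19,0.248,-0.984],5]]'

```text
time: 11.28
ee_pos: [0.5416, -0.0277, 0.2398]
eef_rot: [0.029, 0.984, 0.175, 0.004]
ft_force: [-0.3, -0.4, 0.1]
width: 0.0501
```

Run:
```python
from h import *; from bench import *
s=read_state(); print(s["joint_positions"].round(3),s["ft_force"])
rel(s,b2w([-.0735,.050,.11]),RD)
rel(s,b2w([-.0735,.050,.035]),RD)
rel(s,b2w([-.0735,.050,.0105]),RD)
```

```text
[ 0.026  0.178  0.184  1.664 -0.387  1.375  1.811] [-0.3080008  -0.36290572  0.09128529]
shift cm [-0.11 -0.03 -0.08] turn [ 0.002 -0.    -0.007] | pos [ 0.5426 -0.0283  0.2405] dist mm 1.37906040412504 deg 0.3958549449763137
shift cm [-0.11 -0.04  7.42] turn [ 0.002 -0.    -0.007] | pos [ 0.5439 -0.0027  0.17  ] dist mm 74.16903014766747 deg 0.3958549449763137
shift cm [-0.11 -0.05  9.87] turn [ 0.002 -0.    -0.007] | pos [0.5444 0.0057 0.147 ] dist mm 98.66702498821519 deg 0.3958549449763137
```

>>> play_rows --moves '[[[-0.1,0,5],[0,0,0],5],[[-0.1,0,7.5],[0,0,0],5],[[-0.1,0,8.6],[0,0,0],5],[[-0.1,0,9.3],[0,0,0],5],[[-0.1,-0.05,9.7],[0,0,0],5],[[-0.1,-0.05,9.7],[0,0,0],5]]' --grip_force 10

```text
time: 12.02
ee_pos: [0.5439, 0.005, 0.1493]
eef_rot: [0.028, 0.984, 0.173, 0.004]
ft_force: [0.3, 0.1, 0.4]
width: 0.0502
```

Run:
```python
from h import *; from bench import *
s=read_state(); print(s["joint_positions"].round(3),s["ft_force"])
rel(s,b2w([-.0735,.050,.0105]),RD)
for n,(x,y) in(("scene",(290,150)),("top",(280,150))):
    f=camera(n)["frame"][:,:,::-1].copy()
    u=proj(n,s["ee_pos"])[0]; f[int(round(u[1])),int(round(u[0]))]=(0,0,255)
    cv2.imwrite(f"pics/{n}7.png",cv2.resize(f[y:y+70,x:x+90],None,fx=6,fy=6,interpolation=cv2.INTER_CUBIC))
```

```text
[-0.009  0.239  0.157  1.788 -0.416  1.183  1.829] [0.33038786 0.10633304 0.37005642]
shift cm [-0.05 -0.01  0.24] turn [-0.001 -0.    -0.006] | pos [0.5444 0.0057 0.147 ] dist mm 2.4580071340285263 deg 0.33323658101656173
```

View pics/scene7.png

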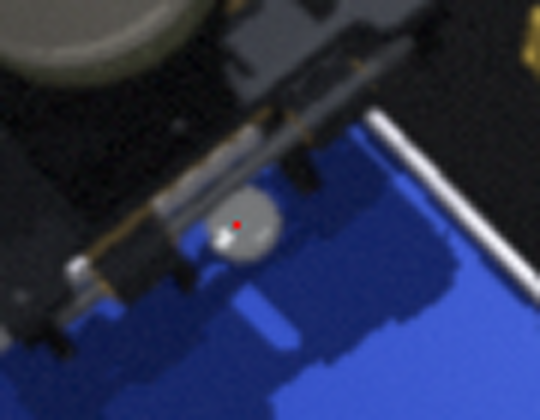

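View pics/top7.png

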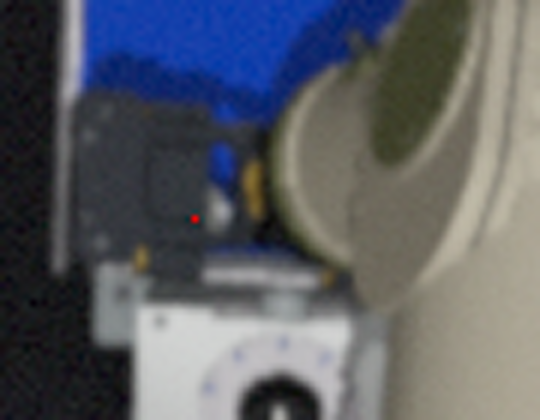

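>>> play_rows --moves '[[[-0.05,0,0.25],[0,0,0],5],[[-0.05,0,0.25],[0,0,0],5],[[-0.05,0,0.25],[0,0,0],2],[[-0.05,0,0.25],[0,0,0],2],[[-0.05,0,0.25],[0,0,0],2],[[-0.05,0,0.25],[0,0,0],2],[[-0.05,0,-0.5],[0,0,0],2],[[-0.05,0,-3],[0,0,0],2]]' --grip_force 12

```text
time: 13.12
ee_pos: [0.5429, -0.0048, 0.1768]
eef_rot: [0.028, 0.984, 0.173, 0.002]
ft_force: [-0.3, 0.4, 0.2]
width: 0.0273
```

Run:
```python
from h import *; from bench import *
s=read_state(); print(s["joint_positions"].round(3),s["ft_force"],s["width"])
for n,(x,y) in(("scene",(280,140)),):
    f=camera(n)["frame"][:,:,::-1].copy()
    cv2.imwrite(f"pics/{n}8.png",cv2.resize(f[y:y+90,x:x+120],None,fx=6,fy=6,interpolation=cv2.INTER_CUBIC))
Rt=R.from_euler('z',-.157).as_matrix(); c=np.array([.5345,.311,0])
for sgn in(-1,1): print(Rt@[-.012,.03*sgn,0]+c)
RT=Rt@np.diag([-1.,1,-1])
p=Rt@[-.012,-.03,0]+c
rel(s,p+[0,0,.20],RT); rel(s,p+[0,0,.03],RT)
```

```text
[-1.000e-03  2.180e-01  1.670e-01  1.753e+00 -4.040e-01  1.244e+00
  1.821e+00] [-0.27034772  0.35668839  0.22798335] 0.027315754220124885
[0.51795692 0.28324525 0.        ]
[0.52733826 0.34250729 0.        ]
shift cm [ 4.11 27.68  7.61] turn [ 0.348 -0.023  0.099] | pos [0.518  0.2832 0.2   ] dist mm 290.0210973591486 deg 20.758445440827725
shift cm [ 4.02 21.88 23.59] turn [ 0.348 -0.023  0.099] | pos [0.518  0.2832 0.03  ] dist mm 324.22583620470823 deg 20.758445440827725
```

View pics/scene8.png

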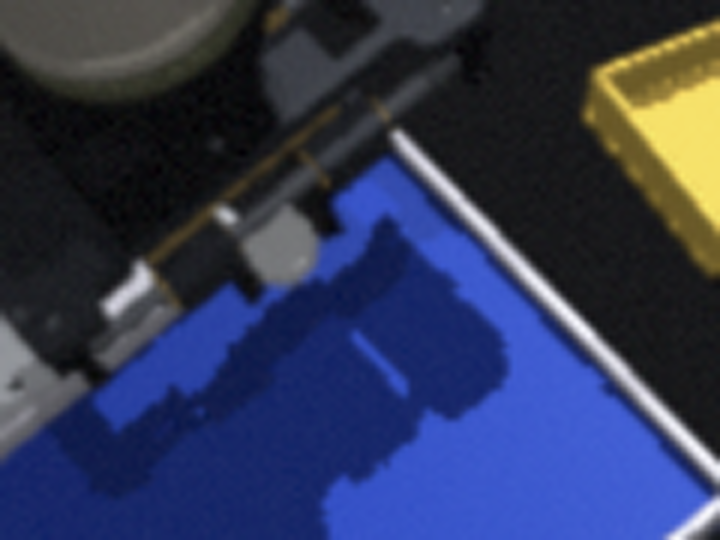

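>>> play_rows --moves '[[[0,0,-5],[0,0,0],2],[[0,0,-8],[0,0,0],2],[[1,6,-5],[0.1,0,0.03],2],[[2,12,-2],[0.2,-0.01,0.06],2],[[3,18,2],[0.3,-0.02,0.09],2],[[4.1,24,5.5],[0.348,-0.023,0.099],2],[[4.1,27.7,7.6],[0.348,-0.023,0.099],2],[[4.1,27.7,7.6],[0.348,-0.023,0.099],2]]'

```text
time: 14.18
ee_pos: [0.5167, 0.2885, 0.1991]
eef_rot: [0.075, 0.997, 0.0, 0.0]
ft_force: [0.3, -0.4, 0.1]
width: 0.027
```

```bash
cat >> h.py <<'E'
Rt=R.from_euler('z',-.157).as_matrix(); TC=np.array([.5345,.311,0]); RT=Rt@np.diag([-1.,1,-1])
E
python3 - <<'E'
from h import *; from bench import *
s=read_state(); print(s["joint_positions"].round(3),s["ft_force"],s["width"])
p=Rt@[-.012,-.03,0]+TC
rel(s,p+[0,0,.05],RT); rel(s,p+[0,0,.009],RT)
E
```

```text
[-0.509  0.275 -0.093  1.584  0.026  1.284  0.814] [ 0.29041486 -0.41329322  0.07684169] 0.026979810509794946
shift cm [-0.2  -0.51 14.91] turn [0.001 0.    0.007] | pos [0.518  0.2832 0.05  ] dist mm 149.23546730847357 deg 0.3814890297144671
shift cm [-0.2  -0.52 19.01] turn [0.001 0.    0.007] | pos [0.518  0.2832 0.009 ] dist mm 190.21407497691683 deg 0.3814890297144671
```

Run:
```python
from h import *; from bench import *
s=read_state()
p=Rt@[-.026,-.0,0]+TC
rel(s,p+[0,0,.05],RT); rel(s,p+[0,0,.009],RT)
```

```text
shift cm [ 1.18  2.5  14.92] turn [0.001 0.    0.007] | pos [0.5088 0.3151 0.05  ] dist mm 151.68132360221844 deg 0.3814890297144671
shift cm [ 1.18  2.49 19.02] turn [0.001 0.    0.007] | pos [0.5088 0.3151 0.009 ] dist mm 192.1389953816418 deg 0.3814890297144671
```

>>> play_rows --moves '[[[1.2,2.5,5],[0,0,0],2],[[1.2,2.5,10],[0,0,0],2],[[1.2,2.5,14],[0,0,0],2],[[1.2,2.5,17],[0,0,0],2],[[1.2,2.5,18.7],[0,0,0],2],[[1.2,2.5,18.7],[0,0,0],2]]'

```text
time: 14.92
ee_pos: [0.5114, 0.3089, 0.0127]
eef_rot: [0.079, 0.997, -0.001, 0.001]
ft_force: [-0.7, -0.2, 0.5]
width: 0.0277
```

>>> play_rows --moves '[[[0,0,0],[0,0,0],4.5],[[0,0,0],[0,0,0],4.5],[[0,0,0],[0,0,0],4.5],[[0,0,-3],[0,0,0],4.5],[[0,0,-9],[0,0,0],4.5],[[0,0,-15],[0,0,0],4.5],[[0,0,-22],[0,0,0],4.5],[[0,0,-22],[0,0,0],5]]'

```text
time: 15.92
ee_pos: [0.5127, 0.311, 0.239]
eef_rot: [0.079, 0.997, 0.003, 0.005]
ft_force: [0.2, 0.6, -0.3]
width: 0.0483
```

Run:
```python
from h import *; from bench import *
s=read_state(); print(s["joint_positions"].round(3),s["ft_force"],s["width"])
f=camera("scene")["frame"][:,:,::-1].copy()
cv2.imwrite("pics/scene9.png",cv2.resize(f[110:310,230:490],None,fx=3,fy=3,interpolation=cv2.INTER_CUBIC))
rel(s,b2w([.0137,-.0555,.13]),RD)
rel(s,b2w([.0137,-.0555,.035]),RD)
rel(s,b2w([.0137,-.0555,.0105]),RD)
```

```text
[-0.538  0.263 -0.103  1.515  0.03   1.355  0.77 ] [ 0.17339316  0.60963442 -0.3381051 ] 0.04825732126856516
shift cm [-18.06 -42.67   1.5 ] turn [-0.343  0.028 -0.103] | pos [ 0.6242 -0.1387  0.2232] dist mm 463.6047227401074 deg 20.59704279122935
shift cm [-17.64 -39.49  10.44] turn [-0.343  0.028 -0.103] | pos [ 0.6258 -0.1062  0.1339] dist mm 444.94741724869664 deg 20.59704279122935
shift cm [-17.53 -38.67  12.74] turn [-0.343  0.028 -0.103] | pos [ 0.6263 -0.0979  0.1109] dist mm 443.32194358046513 deg 20.59704279122935
```

View pics/scene9.png

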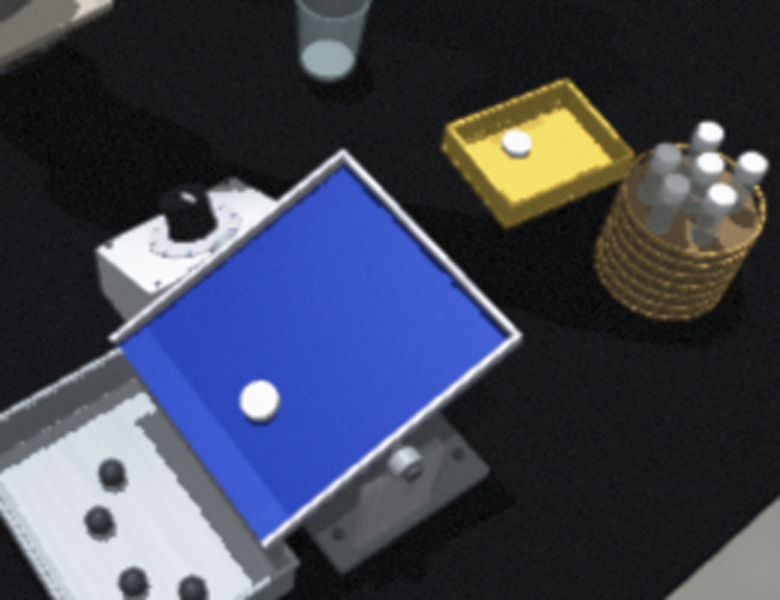

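Disc one lies flat in the tray (about pixel 402,158) and disc two is still on the board (about 316,243). Next I move to the second disc.

>>> play_rows --moves '[[[-2.4,-6,-1],[-0.05,0.005,-0.015],5],[[-5,-12,-2],[-0.1,0.01,-0.03],5],[[-7,-18,-2],[-0.15,0.015,-0.045],5],[[-10,-24,-2],[-0.2,0.02,-0.06],5],[[-12.5,-30,-1],[-0.27,0.025,-0.08],5],[[-15,-36,0],[-0.343,0.028,-0.103],5],[[-18,-42,1.5],[-0.343,0.028,-0.103],5],[[-18,-42.6,1.5],[-0.343,0.028,-0.103],5]]'

```text
time: 16.98
ee_pos: [0.6208, -0.1435, 0.2153]
eef_rot: [0.029, 0.985, 0.171, -0.001]
ft_force: [-0.1, 1.2, 0.6]
width: 0.05
```

Run:
```python
from h import *; from bench import *
s=read_state(); print(s["joint_positions"].round(3),s["ft_force"])
rel(s,b2w([.0137,-.0555,.11]),RD)
rel(s,b2w([.0137,-.0555,.0105]),RD)
```

```text
[ 0.186  0.449  0.205  1.373 -0.412  1.463  1.962] [-0.05955706  1.189612    0.63826732]
shift cm [-0.32  0.75  1.42] turn [-0.006 -0.01  -0.008] | pos [ 0.6245 -0.1319  0.2044] dist mm 16.398869653297137 deg 0.8252158778449109
shift cm [-0.41  0.81 11.37] turn [-0.006 -0.01  -0.008] | pos [ 0.6263 -0.0979  0.1109] dist mm 114.10065921006343 deg 0.8252158778449109
```

>>> play_rows --moves '[[[-0.2,0.4,1.4],[-0.003,-0.005,-0.004],5],[[-0.2,0.4,5],[-0.003,-0.005,-0.004],5],[[-0.2,0.4,8],[-0.003,-0.005,-0.004],5],[[-0.2,0.4,9],[-0.003,-0.005,-0.004],5],[[-0.2,0.4,9],[-0.003,-0.005,-0.004],5],[[-0.2,0.4,9],[-0.003,-0.005,-0.004],5]]'

```text
time: 17.73
ee_pos: [0.6255, -0.1058, 0.1365]
eef_rot: [0.025, 0.985, 0.172, 0.004]
ft_force: [0.1, -0.3, 0.7]
width: 0.0501
```

Run:
```python
from h import *; from bench import *
s=read_state(); print(s["joint_positions"].round(3),s["ft_force"])
rel(s,b2w([.0137,-.0555,.0105]),RD)
```

```text
[ 0.149  0.478  0.175  1.5   -0.432  1.29   1.976] [ 0.0840089  -0.28075295  0.74596374]
shift cm [-0.03 -0.12  2.68] turn [-0.003 -0.     0.002] | pos [ 0.6263 -0.0979  0.1109] dist mm 26.83321746991488 deg 0.20908640085303495
```

>>> play_rows --moves '[[[0,-0.1,1],[0,0,0],5],[[0,-0.1,1.8],[0,0,0],5],[[0,-0.1,2.4],[0,0,0],5],[[0,-0.1,2.6],[0,0,0],5],[[0,-0.1,2.6],[0,0,0],5]]'

```text
time: 18.35
ee_pos: [0.6254, -0.0973, 0.1104]
eef_rot: [0.025, 0.985, 0.172, 0.003]
ft_force: [-0.1, 1.0, 0.3]
width: 0.0499
```

Run:
```python
from h import *; from bench import *
s=read_state(); print(s["joint_positions"].round(3),s["ft_force"])
rel(s,b2w([.0137,-.0555,.0105]),RD)
for n,(x,y) in(("scene",(270,190)),):
    f=camera(n)["frame"][:,:,::-1].copy()
    u=proj(n,s["ee_pos"])[0]; f[int(round(u[1])),int(round(u[0]))]=(0,0,255)
    cv2.imwrite(f"pics/{n}10.png",cv2.resize(f[y:y+90,x:x+110],None,fx=6,fy=6,interpolation=cv2.INTER_CUBIC))
```

```text
[ 0.143  0.498  0.166  1.53  -0.44   1.242  1.983] [-0.13720365  1.03562161  0.2653045 ]
shift cm [-0.09 -0.03 -0.06] turn [-0.003 -0.002  0.002] | pos [ 0.6263 -0.0979  0.1109] dist mm 1.1523220387576878 deg 0.22130801433672959
```

View pics/scene10.png

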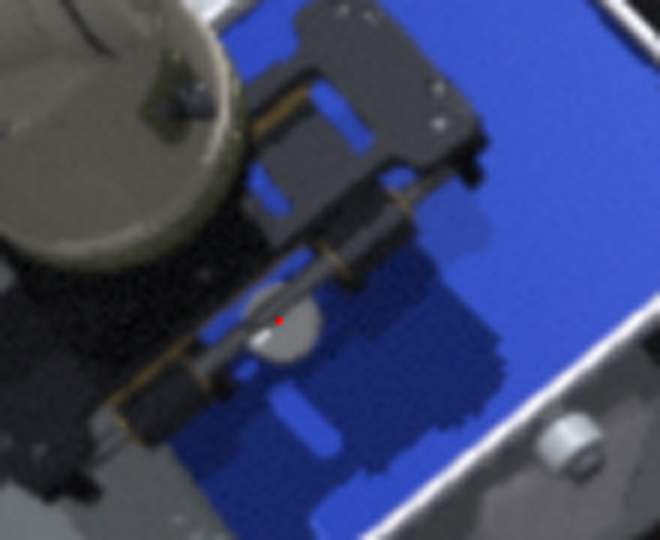

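>>> play_rows --moves '[[[-0.05,0,0],[0,0,0],2],[[-0.05,0,0],[0,0,0],2],[[-0.05,0,0],[0,0,0],2],[[-0.05,0,0],[0,0,0],2],[[-0.05,0,-0.8],[0,0,0],2],[[-0.05,0,-4],[0,0,0],2],[[-0.05,0,-9],[0,0,0],2],[[-0.05,0,-13],[0,0,0],2]]' --grip_force 12

```text
time: 19.4
ee_pos: [0.6239, -0.1426, 0.2353]
eef_rot: [0.025, 0.985, 0.172, 0.004]
ft_force: [0.2, -0.6, -0.8]
width: 0.0274
```

Run:
```python
from h import *; from bench import *
s=read_state(); print(s["joint_positions"].round(3),s["ft_force"],s["width"])
p=Rt@[.018,0,0]+TC
rel(s,p+[0,0,.23],RT); rel(s,p+[0,0,.05],RT)
```

```text
[ 0.187  0.438  0.204  1.347 -0.414  1.49   1.958] [ 0.15531065 -0.6487438  -0.80254195] 0.027357066047507466
shift cm [ 9.42 41.84 15.63] turn [ 0.345 -0.019  0.106] | pos [0.5523 0.3082 0.23  ] dist mm 456.4556916452774 deg 20.717446863896118
shift cm [ 9.42 35.74 32.57] turn [ 0.345 -0.019  0.106] | pos [0.5523 0.3082 0.05  ] dist mm 492.61557393720034 deg 20.717446863896118
```

>>> play_rows --moves '[[[1.3,6,1],[0.05,0,0.015],2],[[2.6,12,3.5],[0.1,0,0.03],2],[[4,18,6],[0.15,-0.005,0.045],2],[[5.4,24,8.5],[0.22,-0.01,0.06],2],[[6.7,30,11],[0.28,-0.015,0.085],2],[[8,36,13.4],[0.345,-0.019,0.106],2],[[9.4,41.8,15.6],[0.345,-0.019,0.106],2],[[9.4,41.8,15.6],[0.345,-0.019,0.106],2]]'

```text
time: 20.4
ee_pos: [0.5499, 0.3138, 0.2282]
eef_rot: [0.075, 0.997, 0.001, -0.001]
ft_force: [0.3, -0.6, -0.8]
width: 0.0274
```

>>> play_rows --moves '[[[0,0,0],[0,0,0],2],[[0,0,0],[0,0,0],2]]'

```text
time: 20.65
ee_pos: [0.5534, 0.306, 0.2285]
eef_rot: [0.08, 0.997, 0.0, -0.0]
ft_force: [-0.2, -0.8, -0.7]
width: 0.0273
```

Run:
```python
from h import *; from bench import *
s=read_state(); print(s["joint_positions"].round(3),s["ft_force"],s["width"])
p=Rt@[.018,0,0]+TC
rel(s,p+[0,0,.05],RT); rel(s,p+[0,0,.010],RT)
```

```text
[-0.566  0.344 -0.014  1.433  0.005  1.365  0.83 ] [-0.24407188 -0.77116707 -0.73774114] 0.027254828137096992
shift cm [ 0.14  0.2  17.85] turn [ 0.    -0.    -0.003] | pos [0.5523 0.3082 0.05  ] dist mm 178.48015990045096 deg 0.1910940762422993
shift cm [ 0.14  0.2  21.85] turn [ 0.    -0.    -0.003] | pos [0.5523 0.3082 0.01  ] dist mm 218.4770426117742 deg 0.1910940762422993
```

>>> play_rows --moves '[[[0.1,0.2,5],[0,0,0],2],[[0.1,0.2,10],[0,0,0],2],[[0.1,0.2,15],[0,0,0],2],[[0.1,0.2,19],[0,0,0],2],[[0.1,0.2,21],[0,0,0],2],[[0.1,0.2,21.7],[0,0,0],2],[[0.1,0.2,21.7],[0,0,0],2]]'

```text
time: 21.52
ee_pos: [0.5522, 0.311, 0.0122]
eef_rot: [0.079, 0.997, 0.001, 0.0]
ft_force: [-0.0, 0.5, -0.4]
width: 0.0278
```

>>> play_rows --moves '[[[0,0,0],[0,0,0],4.5],[[0,0,0],[0,0,0],4.5],[[0,0,0],[0,0,0],4.5],[[0,0,-3],[0,0,0],4.5],[[0,0,-9],[0,0,0],4.5],[[0,0,-15],[0,0,0],4.5],[[0,0,-22],[0,0,0],4.5],[[0,0,-22],[0,0,0],4.5]]'

```text
time: 22.52
ee_pos: [0.5533, 0.312, 0.237]
eef_rot: [0.078, 0.997, 0.003, 0.003]
ft_force: [1.4, -0.6, -0.6]
width: 0.0448
```

```bash
python3 look.py s11
python3 - <<'E'
from h import *; from bench import *
f=camera("scene")["frame"][:,:,::-1].copy()
cv2.imwrite("pics/scene12.png",cv2.resize(f[90:310,130:490],(800,489),interpolation=cv2.INTER_CUBIC))
E
```

```text
22.525 q [-0.572  0.34  -0.017  1.42   0.004  1.373  0.825] F [ 1.4 -0.6 -0.6] M.axis 0.003 w 0.04479573514309033
tool angle cw deg 5.5 height 0.09933591056139257
tilt 21.0 259.4375
```

View pics/scene12.png

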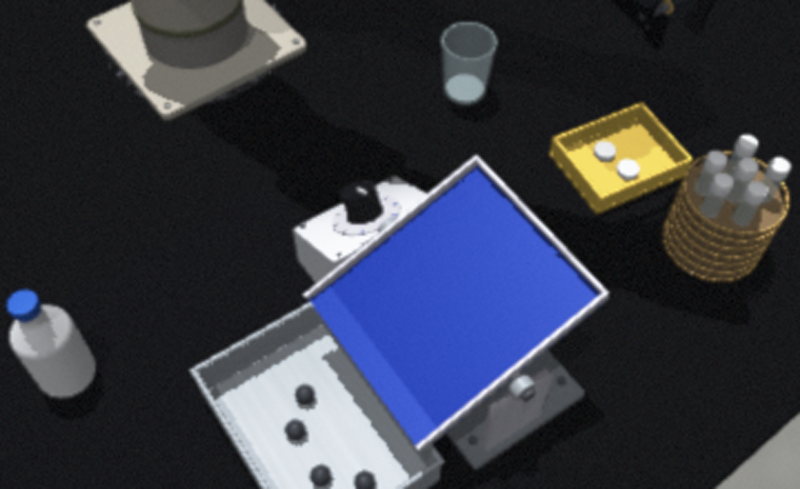

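Run:
```python
from h import *
import numpy as np
def blue(n,f):
    g=cv2.imread(f).astype(int);b,gg,r=[g[...,i] for i in range(3)];w=np.zeros(b.shape,bool);w[120:330,220:430]=1
    return max(blobs(((b>60)&(b>1.7*r)&(b>1.5*gg))&w),key=lambda t:t[0])[2]
def tp(a,L): return s2w(R.from_euler('x',a,degrees=True).apply(np.array(L)-[0,0,.12])+[0,0,.12])
for f in("top0","top6raw"):
    m=blue("top",f"pics/{f}.png"); r=m[140:175]; print(f,[np.where(x)[0].min() for x in r[::6]],[np.where(x)[0].max() for x in r[::6]])
for a in(0,15,20,25): print(a,proj("top",tp(a,[0,.110,.128]))[0].round(1),proj("top",tp(a,[0,-.115,.1307]))[0].round(1))
# relative scene corner motion, subpixel: quad of blue
def corners(f): 
    q=quad(blue("scene",f)); return q[np.argsort(q[:,1])]
a,b=corners("pics/scene0.png"),corners("pics/scene6raw.png"); print(b-a)
for t in(15,20,25):
    L=[[-.097,.11,.128],[-.097,-.115,.1307],[.097,.11,.128],[.097,-.115,.1307]]
    print(t,[(proj("scene",tp(t,l))[0]-proj("scene",tp(0,l))[0]).round(1).tolist() for l in L])
print(a)
```

```text
top0 [np.int64(290), np.int64(290), np.int64(290), np.int64(290), np.int64(290), np.int64(289)] [np.int64(368), np.int64(368), np.int64(368), np.int64(367), np.int64(367), np.int64(367)]
top6raw [np.int64(294), np.int64(294), np.int64(294), np.int64(294), np.int64(294), np.int64(293)] [np.int64(365), np.int64(365), np.int64(365), np.int64(365), np.int64(365), np.int64(364)]
0 [289.3 160.2] [368.  162.1]
15 [290.9 158.6] [366.4 163.7]
20 [292.1 158. ] [365.3 164.2]
25 [293.5 157.6] [363.9 164.7]
[[  -3.   -8.]
 [ 132.    5.]
 [-130.   -3.]
 [   1.    5.]]
15 [[-1.0, -6.3], [1.5, 6.8], [0.5, -5.4], [0.1, 5.5]]
20 [[-1.9, -8.1], [2.6, 8.6], [0.0, -6.8], [0.9, 6.8]]
25 [[-3.1, -9.7], [4.0, 10.1], [-0.8, -7.9], [1.9, 7.8]]
[[347. 173.]
 [266. 216.]
 [399. 228.]
 [316. 284.]]
```

```bash
python3 -c "
from bench import *
print(close_job())"
```

```text
the job is handed in; nothing more can be done
None
```

The job is done and handed in at about 22.6 s of the 72 s allowed. I gripped the knob once and turned it clockwise four clicks. All four balls rolled into the tub by the second click. I then gripped both discs on the tilted board and set them down in the yellow tray.

**Last checks:** The final picture shows both discs flat in the tray, the board empty and the four balls in the tub. The bottle, beaker and basket look to be where they were at the start; I judged this by eye. The gripper is open and clear, 0.24 m above the bench.

**Fourth click:** I read it from the equal steps in the board's tilt and the near-zero torque on the knob after each step.
- **Corners:** The scene camera's corner shifts fit 20° best for the clearest corner, with the others between about 15° and 20°.
- **Top view:** The change in board width falls between the 20° and 25° predictions.
- **Outline fit:** My fit of the board's outline was biased. It gave 4° for the level board and 21° at the end, a difference of 17°, so I used it only as a rough guide.

**Forces:** The highest wrist force I saw was about 16 N, while turning the knob.

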